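Gauge a blind bore in a viaduct pier and fit the matching riser dowel

ROBOT

A 6-joint arm with a two-finger parallel gripper is mounted at the origin on the work surface. World frame = base frame: x ahead of the robot, y to its left, z up, the work surface at z = 0. Lengths are in m, angles in rad, forces in N, time in s.
With the tool pointing down it reaches from about 0.325 to 0.925 m from the base axis. Payload 3.1 kg.
Tool frame: the origin (TCP) lies where the fingers leave the gripper's body, on its centre line; the fingertips stand 73 mm ahead of it and the grasp point (between the pads) lies 54 mm ahead of it; z points along the fingers, y is the line along which they close (so a half turn about z gives the same grasp; the last joint's range is limited). The gripper opens to 85 mm and grips with 20 to 120 N. Pads are 22 mm wide; open, the fingers measure 114 mm over their backs; the gripper's body (76 mm by 85 mm) begins 54 mm behind the grasp point. The pads swing forward as they close: fully open they stand 13 mm farther back than shut.
Start: joints at [-1.323, 0.217, 1.613, -0, 1.311, -0.112], TCP at [0.22, -0.585, 0.304] pointing down, gripper open.
Joint ranges: [-2.75, 2.75], [-0.78, 2.1], [0.31, 2.55], [-1.13, 4.27], [0.13, 2.63], [-2.58, 2.58]. Speed limits (rad/s): [2.79, 2.79, 3.14, 3.14, 3.14, 3.14].

INTERFACE

Orientations are given as a 3x3 rotation matrix whose columns are the frame's x, y, z axes.
In Python, from station import env gives the robot as it stands. Calls block until the motion is done:
- env.move_to(position, orientation): joint-space move of the TCP to a pose.
- env.move_straight(position, attitude=None, vel=0.15): straight line of the TCP; attitude=None keeps the orientation; vel is the mean speed in m/s.
- env.movej(angles): joint-space move.
- env.grip(opening, newtons=None): finger opening in m; newtons is the grip in N (None keeps the last); returns when the fingers have stopped.
- env.sleep(seconds).
- env.inverse_kinematics(position, orientation): joint angles nearest the present ones, or None.
- env.get_state(): the state.
- env.grab_frame(name): name is "scene" or "top" or "wrist"; returns a dict with "img" (384x512x3 uint8, blue, green, red), "z_map" (384x512 float32, m along the optical axis (not along the pixel's ray), 0 where there is no reading), "fovy" (degrees; the focal length in pixels is half the picture's height over the tangent of half this angle, whatever the lens; pixels are square), "cx", "cy" (the principal point, pixels), "eye" and "attitude" of the camera in the world; the wrist camera has in their place "mount" (4x4, takes a point from camera to tool coordinates, whose origin is the TCP and whose axes are the flange's). Camera axes: x right, y up, looking along -z (the intrinsics and any distortion apply to the point x, -y, -z); pixel columns grow to the right and rows downward; lengths in m; the calibration is good to about 2 mm. A picture is of the moment at which its call begins: read the wrist's pose just before it.
A pose or a line that the arm cannot do raises env.MotionError and nothing moves.
- env.sign_off(): hands the job in; it is judged then, once.
The state is a dict: "clock": time; "qpos": joint angles; "joint_velocities": joint speeds; "effort": joint torques, N m; "tool_pos": TCP position; "tool_rot": TCP orientation; "wrist_force": force on the tool from outside, world axes, zero at the start; "ft_torque": the same for the moment, N m; "gripper_width": finger opening in m; "grip_force": force on a finger pad.
Only numpy, scipy, OpenCV 4.12 (cv2) and the standard library are available. Lean on these libraries where they do the work, as an engineer would, in place of code of your own. Each camera call takes 0.05 s, during which the arm holds its last target. There are 200 camera calls.

TASK

The track deck will bear on two riser dowels on this viaduct pier: one is in and the other bore is empty. Gauge the empty bore with the depth gauge, holding its foot flat down on the pier with about 10 N for half a second while the rod stands on the bottom (set it down slowly, no banging), and put the gauge back upright on its block with the reading left standing. Then fit the dowel from the rack that will stand level with its neighbour, without forcing it, and leave the other dowels and everything else as they are.

Things in the scene. Friction and masses are not known exactly. Their poses are not given: they have to be found in the camera images.
- pier: timber viaduct pier with plaster facing stones, fixed: block 80 x 140 mm (x, y) on a plinth 100 x 160 x 15 mm, 90 mm tall in all. Origin under its centre, z up. In its flat top: an empty blind bore at y = +32 mm, and a glued-in 18 mm dowel at y = -32 mm that stands 20 mm above the top. Two blank piers further off, without bore or dowel, have no part in the job
- bore (a point): centre of the mouth of the empty bore, on the pier's top, axes as the pier's. Bore 19 mm in diameter with a 1 mm chamfer, flat-bottomed; its depth differs from run to run (somewhere between 20 and 44 mm) and is such that just one of the three dowels, standing on the bottom, comes level with the fitted one
- fitted_top (a point): centre of the top face of the fitted dowel, 20 mm above the pier's top
- gauge: steel depth gauge, loose, 0.3 to 0.6 kg. Origin at the centre of the underside of its foot, z up. Foot 26 x 70 x 10 mm (x, y, z), square column 24 x 24 mm from z = 10 to 46 mm, small friction screw out of the +y side to y = 25 mm at z = 20 mm; a rod of 8 mm diameter slides through the middle. At first it stands on its block, rod hanging in the hole, turned at most 0.1 rad from the block
- gauge_grip (a point): point on the gauge's axis 34 mm above the underside of the foot, where fingers closing along the gauge's x (across the 24 mm column) hold it clear of foot and screw
- gauge_rod (a joint): travel of the rod in the gauge, m: 0 = rod out by its full 48 mm below the foot; grows as the rod is pushed up, to 28 mm at most. A friction of 2.5 N holds it wherever it is left. With the foot flat and the rod on the bottom, bore depth = 48 mm - travel. It starts between 0 and 4 mm
- rod_tip (a point): centre of the flat lower end of the rod
- rod_head (a point): top of the rod's knurled head (14 mm across): 60 mm above the underside of the foot at travel 0, higher by the travel
- block_top (a point): centre of the top of the gauge's block, at the mouth of its hole: fixed timber block 74 x 94 mm, 60 mm tall, with a vertical through hole of 22 mm; axes as the block's. The gauge stands on it with its axis in the hole
- rack: fixed timber dowel rack 56 x 170 mm (x, y), 30 mm tall, origin under its centre: three holes of 19.5 mm, 14 mm deep, 55 mm apart along its y. The dowels stand in them in any order, undersides 16 mm above the table. The rack and the gauge's block may be on either side of the pier
- dowel_short: loose beech dowel, 18 mm in diameter and 44 mm long (shortest of the three), chamfered foot, about 12 g; origin at the centre of its underside, z up
- dowel_mid: loose beech dowel, 18 mm in diameter and 52 mm long (middle of the three), chamfered foot, about 12 g; origin at the centre of its underside, z up
- dowel_long: loose beech dowel, 18 mm in diameter and 60 mm long (longest of the three), chamfered foot, about 12 g; origin at the centre of its underside, z up
- dowel_short_top (a point): centre of the top face of that dowel, 44 mm above its underside
- dowel_mid_top (a point): centre of the top face of that dowel, 52 mm above its underside
- dowel_long_top (a point): centre of the top face of that dowel, 60 mm above its underside
- wagon: open goods wagon, plastic, 110 x 34 x 32 mm, loose bystander; origin under its middle
- coach: passenger coach with a row of windows, 260 x 30 x 44 mm, loose bystander; origin under its middle
- track_piece: straight piece of track on its ballast strip, 170 x 36 x 9 mm, loose bystander; origin under its middle
- screwdriver: screwdriver, 170 mm long, lying along its own x, loose bystander
- glue: small white glue bottle, 38 mm across and 110 mm tall, standing, loose bystander; origin under its middle
- offcut: timber offcut, 75 x 45 x 22 mm, loose bystander; origin under its middle
- tape: roll of paper tape lying flat, 72 mm across, 19 mm high, loose bystander; origin under its middle

How it is judged:
On the way:
1. the gauge's foot is pressed flat on the pier (4 to 18 N, for 0.3 s) over the empty bore, axis within 5 mm, foot within 1.5 mm of the top, tilt under 0.03 rad, rod pushed up by the bottom (horizontal distance between gauge and bore below 0.005 m and z of gauge in the frame of bore between -0.002 and 0.0015 m and angle between gauge's own z axis and vertical below 0.03 rad and contact force between gauge and pier between 4 and 18 N and value of joint gauge_rod above 0.0055 m), for 0.3 s.
At the end, for the whole second after the job is handed in: Gauge upright on its block, axis within 8 mm of the hole's, foot within 2 mm of its top, rod still showing the bore's depth to 2 mm; matching dowel upright in the bore, top within 2 mm of the fitted one's; other two in the rack, moved under 8 mm; all at rest and released (horizontal distance between gauge and block_top below 0.008 m and z of gauge in the frame of block_top between -0.002 and 0.002 m and angle between gauge's own z axis and vertical below 0.04 rad and linear speed of gauge below 0.01 m/s and ((horizontal distance between dowel_short and bore below 0.0025 m and angle between dowel_short's own z axis and vertical below 0.06 rad and z of dowel_short_top in the frame of fitted_top between -0.002 and 0.002 m and linear speed of dowel_short below 0.01 m/s and value of joint gauge_rod between 0.022 and 0.026 m and distance of each of dowel_mid, dowel_long from where it was at the start of the episode below 0.008 m and angle between each of dowel_mid, dowel_long's own z axis and vertical below 0.12 rad) or (horizontal distance between dowel_mid and bore below 0.0025 m and angle between dowel_mid's own z axis and vertical below 0.06 rad and z of dowel_mid_top in the frame of fitted_top between -0.002 and 0.002 m and linear speed of dowel_mid below 0.01 m/s and value of joint gauge_rod between 0.014 and 0.018 m and distance of each of dowel_short, dowel_long from where it was at the start of the episode below 0.008 m and angle between each of dowel_short, dowel_long's own z axis and vertical below 0.12 rad) or (horizontal distance between dowel_long and bore below 0.0025 m and angle between dowel_long's own z axis and vertical below 0.06 rad and z of dowel_long_top in the frame of fitted_top between -0.002 and 0.002 m and linear speed of dowel_long below 0.01 m/s and value of joint gauge_rod between 0.006 and 0.01 m and distance of each of dowel_short, dowel_mid from where it was at the start of the episode below 0.008 m and angle between each of dowel_short, dowel_mid's own z axis and vertical below 0.12 rad))); the robot touches nothing.
It fails at once if the gauge is banged or pressed on the pier with more than 60 N (contact force between gauge and pier above 60 N).
It fails at once if a dowel is forced against the pier with more than 40 N (contact force between any of dowel_short, dowel_mid, dowel_long and pier above 40 N).
It fails at once if a bystander is shifted by more than 20 mm (distance of any of wagon, coach, track_piece, screwdriver, glue, offcut, tape from where it was at the start of the episode above 0.02 m).
It also fails if it takes over 72 s, if anything falls off the work surface, if the arm or the gripper's body presses on something with over 40 N, if the wrist force passes 120 N, or if a joint passes its speed limit or range.

## Working session

There is one attempt and no reset: what is moved stays moved. The work goes in short steps, each a Python script; the robot and the scene stay as the last script left them, time stands still between calls to the robot, and variables do not carry over. Pictures are saved under pics/ and viewed, at most 10 in all, crops included, and the job is handed in when it is done.

```bash
ls; mkdir -p pics
python3 - <<'E'
from station import env
import cv2,numpy as np,pickle
d={}
for n in ("scene","top"):
    f=env.grab_frame(n); d[n]=f; cv2.imwrite(f"pics/{n}0.png",cv2.resize(f["img"],(800,600),interpolation=cv2.INTER_CUBIC))
    print(n,{k:v for k,v in f.items() if k not in("img","z_map")}, f["img"].shape)
pickle.dump(d,open("f0.pkl","wb"))
print(env.get_state())
E
```

```text
pics
station.py
scene {'fovy': 45.29332611567748, 'cx': 254.79907878585124, 'cy': 191.41818313884292, 'eye': array([1.24607707, 0.90662827, 0.81813439]), 'attitude': array([[-0.77279784, -0.34906323,  0.5300362 ],
       [ 0.63438938, -0.40083227,  0.66097171],
       [-0.01826531,  0.84704684,  0.53120431]])} (384, 512, 3)
top {'fovy': 44.15903752922994, 'cx': 250.01889126194044, 'cy': 185.00532765448125, 'eye': array([0.42897429, 0.01965152, 1.52295911]), 'attitude': array([[ 0.02214008,  0.99680975, -0.07668206],
       [-0.9996918 ,  0.02293505,  0.00950189],
       [ 0.01123029,  0.07644805,  0.99701032]])} (384, 512, 3)
{'clock': 0.1, 'qpos': array([-1.32320150e+00,  2.17666783e-01,  1.61479879e+00,  1.84414787e-05,
        1.31130622e+00, -1.12191704e-01]), 'joint_velocities': array([-0.00145217, -0.00039189, -0.00312703,  0.00026697, -0.00088646,
        0.00055844]), 'effort': array([-7.10343265e-04, -3.98076081e+01, -3.04969668e+01, -1.76008916e-04,
        4.19034084e-03,  2.18059512e-05]), 'tool_pos': array([ 0.21993133, -0.58439895,  0.30269297]), 'tool_rot': array([[ 9.35973741e-01,  3.52069438e-01, -5.16765696e-04],
       [ 3.52069720e-01, -9.35971383e-01,  2.11704737e-03],
       [ 2.61669775e-04, -2.16343830e-03, -9.99997626e-01]]), 'wrist_force': array([-0.35328506, -0.80138993,  0.06076058]), 'ft_torque': array([-0.00194495, -0.03423947, -0.00924903]), 'grip_force': 0.0, 'gripper_width': 0.08553063614055671}
```

View pics/top0.png

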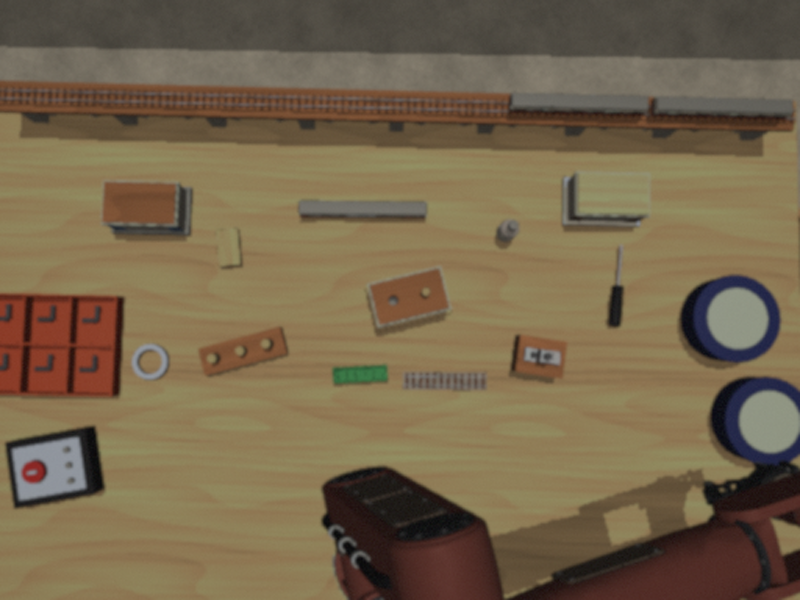

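View pics/scene0.png

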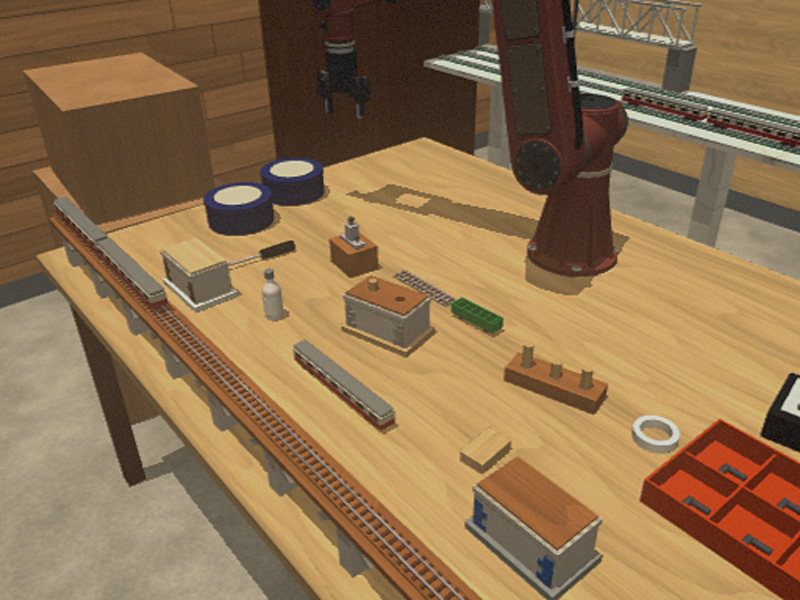

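Top view: empty bore at (392,300), fitted dowel (425,292), gauge on its block at (542,356), and rack dowels at (213,358), (240,351), (266,344). I'll localise these roughly, then take wrist views.

```bash
cat > h.py <<'E'
from station import env
import numpy as np, cv2, pickle
def cam(f):
    F=f["img"].shape[0]/2/np.tan(np.radians(f["fovy"])/2); return F
def pose(f,st=None):
    if "eye" in f: return np.array(f["attitude"]),np.array(f["eye"])
    M=np.array(f["mount"]); R=st["tool_rot"]@M[:3,:3]; return R,st["tool_rot"]@M[:3,3]+st["tool_pos"]
def ray(f,u,v,st=None):
    R,e=pose(f,st); F=cam(f); d=R@np.array([(u-f["cx"])/F,-(v-f["cy"])/F,-1]); return e,d
def at_z(f,u,v,z,st=None):
    e,d=ray(f,u,v,st); return e+d*(z-e[2])/d[2]
def by_depth(f,u,v,st=None):
    e,d=ray(f,u,v,st); return e+d*f["z_map"][int(round(v)),int(round(u))]
def proj(f,p,st=None):
    R,e=pose(f,st); c=R.T@(np.array(p)-e); F=cam(f); return f["cx"]+F*c[0]/-c[2], f["cy"]-F*c[1]/-c[2]
def cloud(f,st=None):
    R,e=pose(f,st);F=cam(f);h,w=f["z_map"].shape;u,v=np.meshgrid(np.arange(w),np.arange(h))
    d=np.stack([(u-f["cx"])/F,-(v-f["cy"])/F,-np.ones_like(u,float)],-1)@R.T
    return e+d*f["z_map"][...,None]
def down(yaw):  # tool z down, closing axis (tool y) along (cos yaw, sin yaw)
    y=np.array([np.cos(yaw),np.sin(yaw),0]); z=np.array([0,0,-1.]); return np.stack([np.cross(y,z),y,z],1)
def wrist(name=None):
    st=env.get_state(); f=env.grab_frame("wrist"); f["st"]=st
    if name:
        pickle.dump(f,open(name+".pkl","wb"))
    return f,st
E
python3 - <<'E'
from h import *
d=pickle.load(open("f0.pkl","rb"));f=d["top"]
for n,u,v in [("bore",392,300),("pier",380,312),("fit",425,292),("gauge",542,356),("gblock",520,370),("r1",213,358),("r2",240,351),("r3",266,344)]:
    p=by_depth(f,u*.64,v*.64); print(n,p.round(4))
q=env.get_state()
for y in (0,np.pi/2,-np.pi/2,np.pi): print(y,env.inverse_kinematics([.45,0,.32],down(y)))
f,st=wrist(); print({k:v for k,v in f.items() if k not in("img","z_map","st")})
E
```

```text
bore [0.5205 0.0024 0.0487]
pier [0.4941 0.0257 0.0903]
fit [ 0.5333 -0.0596  0.1136]
gauge [ 0.4163 -0.2858  0.1074]
gblock [ 0.3874 -0.2525  0.0612]
r1 [0.3977 0.3514 0.0612]
r2 [0.4125 0.2998 0.057 ]
r3 [0.4274 0.2461 0.0769]
0 [-1.56189830e-01 -1.85156226e-01  1.99031360e+00 -4.44089210e-16
  1.33643528e+00 -1.56189830e-01]
1.5707963267948966 [-1.56189830e-01 -1.85156226e-01  1.99031360e+00 -4.44089210e-16
  1.33643528e+00 -1.72698616e+00]
-1.5707963267948966 [-1.56189830e-01 -1.85156226e-01  1.99031360e+00 -4.44089210e-16
  1.33643528e+00  1.41460650e+00]
3.141592653589793 None
{'fovy': 65.07322213187753, 'cx': 254.24159738409855, 'cy': 190.55695990762277, 'mount': array([[-9.49178654e-04,  9.47061098e-01,  3.21051982e-01,
         8.25729498e-02],
       [ 9.99999498e-01,  7.96243309e-04,  6.07649620e-04,
         4.64758648e-04],
       [ 3.19845824e-04,  3.21052398e-01, -9.47061379e-01,
        -7.05344241e-02],
       [ 0.00000000e+00,  0.00000000e+00,  0.00000000e+00,
         1.00000000e+00]])}
```

Run:
```python
from h import *
import math
P=np.pi/2
ims=[]
for n,x,y,z,yaws in [("g",.413,-.285,.29,(P,-P)),("p",.522,-.028,.29,(-P,P)),("r",.4125,.299,.25,(P,-P))]:
    for i,w in enumerate(yaws):
        env.move_to([x,y,z],down(w)); env.sleep(.15)
        f,st=wrist(f"{n}{i}"); ims.append(f["img"])
print(env.get_state()["clock"])
S=[cv2.resize(i,(400,300),interpolation=cv2.INTER_AREA) for i in ims]
for n,a in (("p",2),("g",0),("r",4)):
    cv2.imwrite(f"pics/{n}.png",np.hstack(S[a:a+2]))
cv2.imwrite("pics/all.png",np.vstack([np.hstack([cv2.resize(i,(266,200),interpolation=cv2.INTER_AREA) for i in ims[a::2]]) for a in (0,1)]))
```

```text
13.5917
```

View pics/all.png

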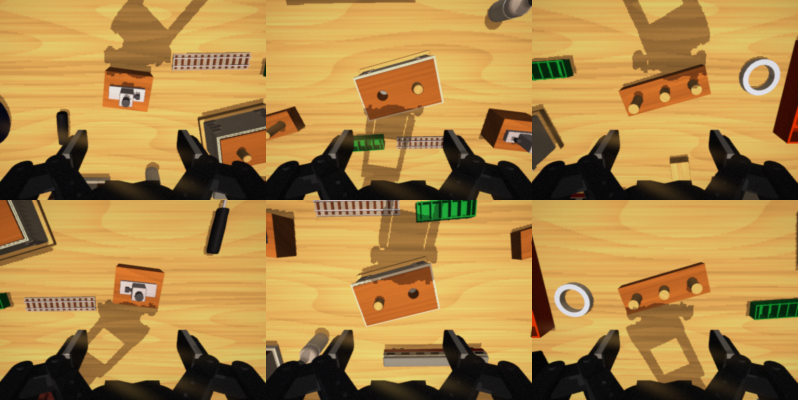

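The six wrist views show all three parts clearly near the image centres, with no occlusion of the gauge, the pier or the rack. I'll fit positions from the depth maps.

```bash
cat > fit.py <<'E'
from h import *
def rect(P):
    c,s,a=cv2.minAreaRect((P[:,:2]*1000).astype(np.float32)); 
    if s[0]<s[1]: s=s[::-1]; a-=90
    return np.array(c)/1000,np.round(s,1),(np.radians(a)+np.pi/2)%np.pi-np.pi/2
def blob(C,z0,z1,c,r):
    m=(abs(C[...,2]-(z0+z1)/2)<(z1-z0)/2)&(np.hypot(C[...,0]-c[0],C[...,1]-c[1])<r)
    m=m.astype(np.uint8); n,l,s,_=cv2.connectedComponentsWithStats(m)
    k=1+np.argmax(s[1:,4]); return C[l==k]
E
python3 - <<'E'
from fit import *
np.set_printoptions(precision=4,suppress=True)
for i in (0,1):
    f=pickle.load(open(f"p{i}.pkl","rb")); C=cloud(f,f["st"])
    T=blob(C,.083,.097,(.522,-.028),.09); print("pier z",np.median(T[:,2]),rect(T))
    D=blob(C,.103,.117,(.5333,-.0596),.02); print(" fit",np.median(D[:,2]),cv2.minEnclosingCircle((D[:,:2]*1000).astype(np.float32)))
    # bore rim: fill of hole in top mask, pixels -> plane z
    c,_,a=rect(T)
    m=(abs(C[...,2]-.09)<.007).astype(np.uint8)
    h=((C[...,2]<.083)).astype(np.uint8); n,l,s,ce=cv2.connectedComponentsWithStats(h)
    for k in range(1,n):
        if s[k,4]>30:
            p=at_z(f,*ce[k],.09,f["st"])
            if np.hypot(*(p[:2]-[.515,.002]))<.02:
                v,u=np.where(l==k); q=np.array([at_z(f,a_,b_,.09,f["st"]) for a_,b_ in zip(u,v)]); print(" bore",q.mean(0),cv2.minEnclosingCircle((q[:,:2]*1000).astype(np.float32)), "minz",np.sort(C[l==k][:,2])[5::len(u)//6])
for i in (0,1):
    f=pickle.load(open(f"g{i}.pkl","rb")); C=cloud(f,f["st"])
    for n,z0,z1,r in (("block",.055,.065,.07),("foot",.0665,.074,.05),("col",.101,.1085,.03),("head",.113,.14,.02)):
        try: T=blob(C,z0,z1,(.413,-.285),r); print(n,np.median(T[:,2]),rect(T),len(T))
        except Exception as e: print(n,e)
for i in (0,1):
    f=pickle.load(open(f"r{i}.pkl","rb")); C=cloud(f,f["st"])
    T=blob(C,.025,.035,(.4125,.299),.1); print("rack",np.median(T[:,2]),rect(T))
    for c in ((.398,.351),(.4125,.2995),(.427,.246)):
        m=(C[...,2]>.05)&(np.hypot(C[...,0]-c[0],C[...,1]-c[1])<.02); z=np.percentile(C[m][:,2],75)
        T=blob(C,z-.004,z+.006,c,.02); print(" dowel",np.median(T[:,2]),cv2.minEnclosingCircle((T[:,:2]*1000).astype(np.float32)),T.mean(0))
E
```

```text
pier z 0.09055362390266541 (array([ 0.5281, -0.0322]), array([148.5,  88.8]), np.float64(-1.309391702693081))
 fit 0.11043807829916774 ((536.657958984375, -63.123844146728516), 9.011187553405762)
 bore [ 0.5214 -0.0018  0.09  ] ((520.9757080078125, -1.796457052230835), 9.01069164276123) minz [0.0495 0.0509 0.0549 0.0634 0.0707 0.0773]
pier z 0.09028759683772689 (array([ 0.5284, -0.0321]), array([148.7,  88.7]), np.float64(-1.3094503754608469))
 fit 0.10993750321345488 ((536.1026611328125, -62.50151824951172), 8.956153869628906)
 bore [ 0.5187 -0.0014  0.09  ] ((518.4791870117188, -1.4986096620559692), 8.983689308166504) minz [0.0493 0.0504 0.0535 0.0624 0.0704 0.077 ]
block 0.060401969449339676 (array([ 0.4167, -0.2961]), array([94.2, 74.6]), np.float64(1.440161351107676)) 4225
foot 0.07031209436379318 (array([ 0.4176, -0.2964]), array([70. , 26.4]), np.float64(1.4591632718015002)) 1044
col 0.10624691304475226 (array([ 0.4174, -0.2964]), array([24. , 23.7]), np.float64(1.484926292712763)) 463
head 0.12243626619034137 (array([ 0.4177, -0.2965]), array([13.3, 13.3]), np.float64(1.08650
[... 634 characters left out ...]
 6.795292377471924) [0.4024 0.3629 0.254 ]
 dowel 0.26038118931924725 ((403.41217041015625, 299.4786376953125), 17.779052734375) [0.4028 0.299  0.2603]
 dowel 0.24541866043579325 ((417.7754821777344, 238.90016174316406), 12.54432201385498) [0.416  0.2386 0.2455]
rack 0.030628523525406237 (array([0.415 , 0.2985]), array([170.2,  56.8]), np.float64(-1.2872471353996655))
 dowel 0.2453599113672979 ((407.22979736328125, 357.53466796875), 12.336682319641113) [0.4099 0.3577 0.2454]
 dowel 0.26045703201816206 ((422.6405029296875, 299.36724853515625), 17.197019577026367) [0.4239 0.2993 0.2604]
 dowel 0.2539121790387334 ((421.6573486328125, 232.7212371826172), 7.557015419006348) [0.4243 0.2336 0.2538]
```

Run:
```python
from h import *
np.set_printoptions(precision=4,suppress=True)
R=down(1.466-np.pi/2); g=[.41795,-.2966]
env.move_to(g+[.225],R)
env.move_straight(g+[.148],vel=.1); s0=env.get_state(); print(s0["tool_pos"],s0["wrist_force"],s0["clock"])
env.grip(.0,60); s=env.get_state(); print(s["gripper_width"],s["grip_force"],s["wrist_force"],s["tool_pos"],s["clock"])
env.move_straight(g+[.26],vel=.12); env.sleep(.2); s=env.get_state(); print(s["gripper_width"],s["wrist_force"],s["ft_torque"],s["tool_pos"],s["clock"])
f,st=wrist("held"); cv2.imwrite("pics/held.png",f["img"])
```

```text
[ 0.4184 -0.2969  0.1486] [-0.5501  0.1111  0.3665] 16.8167
0.023218125247163726 60.370309352874756 [-0.3239  0.4151  1.6042] [ 0.4181 -0.2968  0.1484] 17.4083
0.023440997347873794 [-0.3109  1.0467 -4.9912] [-0.0067 -0.0153  0.0415] [ 0.4176 -0.2962  0.2589] 18.6917
```

View pics/held.png

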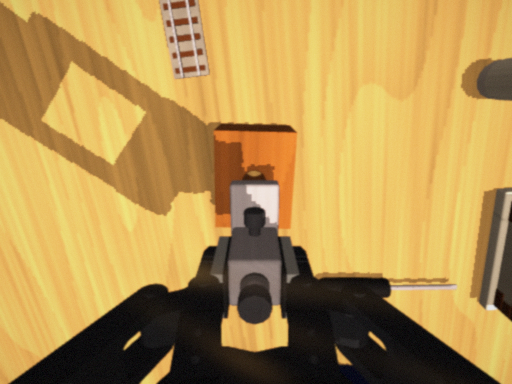

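The gauge is held square by its column, head at (255,300), foot end at (255,205). Next is gauging the bore.

Run:
```python
from h import *
np.set_printoptions(precision=4,suppress=True)
R=down(1.8322-np.pi/2); b=[.5199,-.0012]
env.move_to(b+[.26],R); env.sleep(.2); s=env.get_state(); f0=s["wrist_force"][2]; print(s["tool_pos"],f0,s["clock"])
e=np.array(b)-s["tool_pos"][:2]; c=[b[0]+e[0],b[1]+e[1]]
env.move_straight(c+[.235],vel=.08); s=env.get_state();print(s["tool_pos"],s["wrist_force"][2]-f0)
env.move_straight(c+[.183],vel=.05); env.sleep(.1); s=env.get_state()
print(s["tool_pos"],s["wrist_force"]-[0,0,f0],s["clock"])
z=.183+(.1796-s["tool_pos"][2])
for k in range(25):
    env.move_straight(c+[z],vel=.01); env.sleep(.05); s=env.get_state(); F=s["wrist_force"][2]-f0
    print(round(z,4),s["tool_pos"][2].round(4),F.round(2),s["clock"])
    if F>9: break
    z-=.0003 if F>4.5 else .0006
for i in range(4):
    env.sleep(.15); s=env.get_state(); print(s["wrist_force"]-[0,0,f0],s["ft_torque"],s["tool_pos"],s["gripper_width"],s["clock"])
```

```text
[ 0.5199 -0.0025  0.26  ] -5.158285306961683 20.1333
[0.5192 0.0002 0.2337] 0.06553963815577202
[0.5202 0.     0.1834] [ 0.3967 -0.3721 -0.5697] 21.8917
0.1792 0.1795 2.51 22.4667
0.1786 0.1788 2.86 22.7667
0.178 0.1784 5.59 23.0667
0.1777 0.1784 9.78 23.3667
[-1.5642  0.812  10.0926] [-0.0228  0.2062 -0.0031] [0.5202 0.     0.1784] 0.02311079706285745 23.5167
[-1.378  -0.1083  9.5644] [0.0091 0.2418 0.0099] [ 0.5202 -0.      0.1784] 0.02347916199966562 23.6667
[-1.6518 -0.2308 10.2558] [ 0.0281  0.2724 -0.0184] [ 0.5202 -0.      0.1784] 0.02303942061966416 23.8167
[-1.3811  0.7393 11.1161] [ 0.0173  0.1643 -0.0001] [0.5202 0.     0.1784] 0.023222079397538165 23.9667
```

Run:
```python
from h import *
np.set_printoptions(precision=4,suppress=True)
R=down(1.4410-np.pi/2); b=[.4167,-.2963]
s=env.get_state(); t=s["tool_pos"]
env.move_straight([t[0],t[1],.255],vel=.1)
f1,st1=wrist(); f0=pickle.load(open("held.pkl","rb"))
for f,st in ((f0,f0["st"]),(f1,st1)):
    C=cloud(f,st); m=(C[...,2]>st["tool_pos"][2]-.085)&(np.hypot(*(C[...,:2]-st["tool_pos"][:2]).transpose(2,0,1))<.006); print("head rel TCP",np.percentile(C[m][:,2]-st["tool_pos"][2],[50,80,95]),m.sum())
env.move_to(b+[.255],R); env.sleep(.15); s=env.get_state(); fz=s["wrist_force"][2]; e=np.array(b)-s["tool_pos"][:2]; print(s["tool_pos"],fz,s["clock"])
c=[b[0]+e[0]*.7,b[1]+e[1]*.7]
env.move_straight(c+[.153],vel=.08); env.sleep(.1); s=env.get_state(); print(s["tool_pos"],s["wrist_force"][2]-fz)
z=.153+.1496-s["tool_pos"][2]
for k in range(12):
    env.move_straight(c+[z],vel=.015); env.sleep(.05); s=env.get_state(); F=s["wrist_force"][2]-fz
    print(round(z,4),s["tool_pos"],F.round(2),s["clock"])
    if F>3: break
    z-=.0005
env.grip(.06); env.sleep(.1)
env.move_straight(c+[.24],vel=.15)
f,st=wrist("g2"); C=cloud(f,st)
from fit import *
for n,z0,z1,r in (("block",.055,.065,.07),("foot",.0665,.074,.05),("col",.101,.1085,.03),("head",.113,.155,.012)):
    try: T=blob(C,z0,z1,b,r); print(n,np.median(T[:,2]),rect(T),len(T))
    except Exception as e: print(n,e)
print(env.get_state()["clock"]); cv2.imwrite("pics/g2.png",f["img"])
```

```text
head rel TCP [-0.0259 -0.0254 -0.025 ] 784
head rel TCP [-0.0204 -0.0198 -0.0193] 1074
[ 0.4174 -0.2952  0.2549] -4.994834647977805 26.2917
[ 0.4166 -0.2974  0.1537] -0.5603850664188883
0.1489 [ 0.4162 -0.297   0.1488] -0.09 28.2917
0.1484 [ 0.4163 -0.2972  0.1485] 0.4 28.5917
0.1479 [ 0.4163 -0.2972  0.1484] 6.75 28.8917
block 0.06057868742566788 (array([ 0.4169, -0.2964]), array([94.8, 74.3]), np.float64(1.4404040982410367)) 6305
foot 0.07045818373325713 (array([ 0.4194, -0.2772]), array([30.1, 26.1]), np.float64(1.4304534631440644)) 766
col 0.10636977045889337 (array([ 0.417 , -0.2966]), array([23.8, 23.4]), np.float64(1.4301021921962827)) 685
head 0.12834529121303473 (array([ 0.4168, -0.2966]), array([13.5, 13.3]), np.float64(0.6518701958180744)) 386
30.25
```

Run:
```python
from fit import *
np.set_printoptions(precision=4,suppress=True)
for i in (0,1):
    f=pickle.load(open(f"r{i}.pkl","rb")); C=cloud(f,f["st"])
    for k in (1,0,-1):
        c=np.array([.41505,.2987])+.055*k*np.array([np.cos(1.8541),np.sin(1.8541)])
        m=(C[...,2]>.045)&(C[...,2]<.09)&(np.hypot(C[...,0]-c[0],C[...,1]-c[1])<.015); z=np.percentile(C[m][:,2],80)
        T=blob(C,z-.004,z+.004,c,.015); print(k,c,"dowel",np.median(T[:,2]),cv2.minEnclosingCircle((T[:,:2]*1000).astype(np.float32)))
```

```text
1 [0.3997 0.3515] dowel 0.0684232381520431 ((399.9417419433594, 351.4306640625), 9.218754768371582)
0 [0.415  0.2987] dowel 0.0602666914419373 ((415.03814697265625, 298.9197692871094), 8.980457305908203)
-1 [0.4304 0.2459] dowel 0.07629952454256801 ((430.4121398925781, 246.3857421875), 9.06613540649414)
1 [0.3997 0.3515] dowel 0.06859164442442248 ((399.91864013671875, 351.4187316894531), 9.042939186096191)
0 [0.415  0.2987] dowel 0.0606415677996395 ((415.39971923828125, 298.62890625), 8.966331481933594)
-1 [0.4304 0.2459] dowel 0.07658256693921292 ((430.80230712890625, 246.11790466308594), 9.125419616699219)
```

Gauge is back on its block and the head height gives a travel of about 7.8 mm, so the bore is 40 mm deep and the long dowel fits: the one at (0.4306, 0.2462).

Run:
```python
from h import *
np.set_printoptions(precision=4,suppress=True)
d=[.4306,.2462]; R=down(1.8541-np.pi/2)
env.move_to(d+[.20],R); env.grip(.045)
env.move_straight(d+[.128],vel=.1); env.sleep(.25); s=env.get_state(); print(s["tool_pos"],s["clock"])
env.grip(0,30); s=env.get_state(); print(s["gripper_width"],s["grip_force"],s["tool_pos"],s["wrist_force"])
env.move_straight(d+[.235],vel=.12)
b=[.5199,-.0012]
env.move_to(b+[.235],down(1.8322-np.pi/2)); env.sleep(.4); s=env.get_state(); print(s["gripper_width"],s["tool_pos"],s["wrist_force"],s["clock"])
f,st=wrist("hd"); cv2.imwrite("pics/hd.png",f["img"])
C=cloud(f,st); t=st["tool_pos"]; m=(np.hypot(C[...,0]-t[0],C[...,1]-t[1])<.014)&(C[...,2]<t[2]-.045)&(C[...,2]>t[2]-.06); print("top rel tcp",C[m].mean(0)-t,m.sum())
```

```text
[0.4311 0.2464 0.1288] 33.6333
0.016886487728845913 29.272541999816895 [0.4308 0.2463 0.1284] [-0.6533 -0.4559  2.3202]
0.016776598534241002 [ 0.5199 -0.0005  0.2351] [-0.2498  0.7542  0.582 ] 36.4583
top rel tcp [-0.0004  0.002  -0.0526] 1406
```

View pics/hd.png

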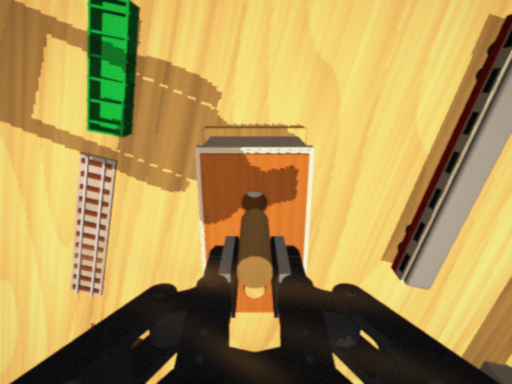

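The dowel (top at (255,270), foot at (255,205)) is held straight above the bore (255,200). Next I insert it while watching the force.

Run:
```python
from h import *
np.set_printoptions(precision=4,suppress=True)
b=np.array([.5199,-.0012])
s=env.get_state(); f0=s["wrist_force"][2]
go=lambda p,z,v=.02,w=.06:(env.move_straight([p[0],p[1],z],vel=v),env.sleep(w),env.get_state())[2]
s=go(b,.2045,.06,.25); print(s["tool_pos"],s["wrist_force"][2]-f0)
z=.2045; ok=False
pts=[(0,0)]+[(r*np.cos(a),r*np.sin(a)) for r in (.0008,.0014) for a in np.arange(0,6.2,np.pi/3)]
for o in pts:
    p=b+o; z=.2035; s=go(p,z)
    while z>.198:
        z-=.0007; s=go(p,z); F=s["wrist_force"][2]-f0
        if F>6: break
    print(np.array(o),round(z,4),s["tool_pos"],s["wrist_force"],F.round(2),s["clock"])
    if F<=6: ok=True; break
    if s["clock"]>55: break
print(ok)
if ok:
    while z>.1665:
        z=max(z-.008,.1665); s=go(p,z,.05); F=s["wrist_force"]; print(round(z,4),s["tool_pos"],F,s["clock"])
        if F[2]-f0>10: break
```

```text
[ 0.5202 -0.0012  0.205 ] 0.0486808194402807
[0 0] 0.1979 [ 0.5199 -0.0012  0.1979] [-0.2181 -0.4792 -0.149 ] -0.0 40.1917
True
0.1899 [ 0.5197 -0.0012  0.1895] [ 0.5908 -1.1723  0.2088] 40.5583
0.1819 [ 0.5198 -0.0012  0.1816] [-0.8114  0.3076 -0.5036] 40.925
0.1739 [ 0.5198 -0.0012  0.1737] [ 0.6752  0.9594 -0.0326] 41.2917
0.1665 [ 0.5198 -0.0012  0.1663] [-0.4203 -0.2957 -0.636 ] 41.65
```

Run:
```python
from fit import *
np.set_printoptions(precision=4,suppress=True)
b=[.5199,-.0012]; f0=env.get_state()["wrist_force"][2]; z=.1665
while z>.1622:
    z-=.0005; env.move_straight(b+[z],vel=.02); env.sleep(.06); s=env.get_state(); F=s["wrist_force"][2]-f0
    if F>3: break
print(z,s["tool_pos"],F,s["clock"])
env.grip(.045); env.sleep(.1); env.move_straight(b+[.27],vel=.15); env.sleep(.2)
f,st=wrist("fin"); C=cloud(f,st); cv2.imwrite("pics/fin.png",f["img"])
for c in (b,(.5364,-.0628)):
    T=blob(C,.1,.125,c,.02); print(np.median(T[:,2]),cv2.minEnclosingCircle((T[:,:2]*1000).astype(np.float32)))
print(env.get_state()["clock"])
f=env.grab_frame("scene"); cv2.imwrite("pics/sc1.png",cv2.resize(f["img"],(800,600)))
```

```text
0.1625 [ 0.5199 -0.0012  0.1629] 5.637622264389742 44.1167
0.11031416046134612 ((519.9351196289062, -0.9908122420310974), 9.066084861755371)
0.10982126665692632 ((536.3892211914062, -62.438682556152344), 9.147489547729492)
45.7167
```

View pics/sc1.png

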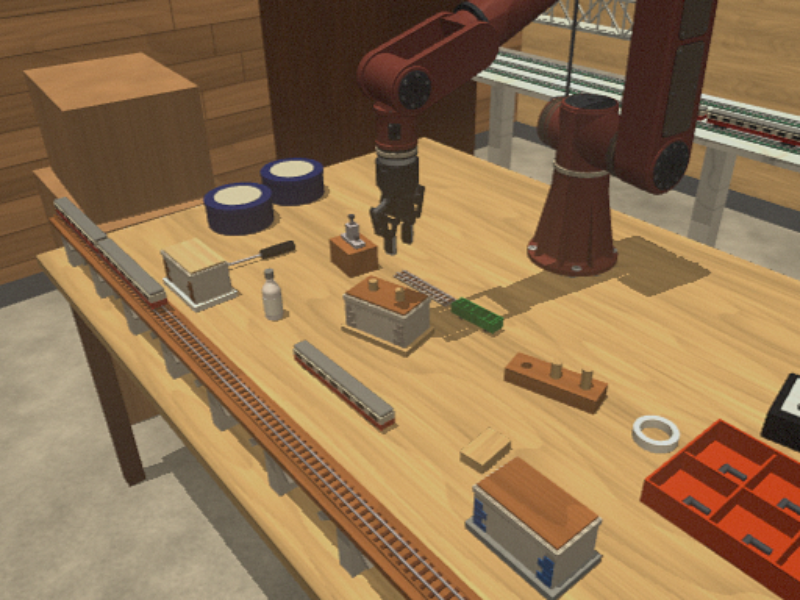

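The two dowels stand level on the pier at (373,284) and (400,296). The gauge is upright on its block at (352,235), the other two dowels are in the rack, and the bystanders haven't moved.

```bash
python3 -c "
from station import env
print(env.sign_off())"
```

```text
the job is handed in; nothing more can be done
None
```

The job is handed in: I pressed the gauge on the bore with about 10 N for over half a second and put it back on its block showing a 40 mm depth; the long dowel went in without forcing, level with its neighbour to about 0.5 mm by camera. The verdict itself was not shown.

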